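# Draw the safety bolt of the spice chest

## Task

Unbolt the lid of the low wooden spice chest: press its spring safety catch (the long flat bar beside the bolt) down with one fingertip and, keeping it down all the way, push the upright tab of the bolt with the other fingertip until the bolt is fully open. Then let go, so that the catch springs up again and locks the bolt open. Grasp nothing, and leave the jars and other small things standing where they are.

Things in the scene. Friction and masses are not known exactly. Their poses are not given: they have to be found in the camera images.
- chest: Low wooden chest, 270 (x) x 360 (y) mm, lid surface 90 mm above the table. It cannot move on the table, but stands anywhere, turned up to 0.45 rad. Origin: centre of its underside, z up. The bolt plate is screwed on its lid.
- bolt_plate: Dark steel base plate of the bolt, 114 (x) x 150 (y) mm. Origin: its underside, on the lid surface; z up. The bolt runs at x = +30 mm and slides along +y to open; the catch's press bar lies at x = -32 mm. The keeper (square staple) stands at x = +30, y = -85 mm. Guides, housing, keeper and bolt bar all stay below 25 mm above the lid; only press bar and tab stand higher.
- tab (a point): Centre of the thumb tab, an upright steel plate that moves with the bolt: 34 mm wide (x of bolt_plate), 12 mm thick (y, the sliding direction), 22 to 56 mm above the lid; this point is 39 mm above it. Bolt home: x = +30, y = -9 mm on bolt_plate. On its -y side there is free room, above 25 mm height, for a fingertip to push it towards +y.
- bar_top (a point): Centre of the top face of the catch's press bar: flat aluminium, 26 mm wide (x), 110 mm long (y, from -65 to +45 mm on bolt_plate), top face 34 mm above the lid when up, 26 mm pressed right down. It moves straight down wherever along its length it is pressed; a fingertip may slide along it while pressing.
- catch (a joint): How far the spring press bar is pressed, m: 0 = up (its rest), 0.008 = right down. The spring needs about 2 N to start and 5 to 6 N fully down, and lifts the bar again when released. Up, its tooth stands in a notch of the bolt; it must be at least 5 mm down for the bolt to slide.
- bolt (a joint): How far the bolt is drawn, m: 0 = home in the keeper, 0.040 = fully open, at its stop. With the catch up it moves only 4 mm and then jams. From 0.035 on a second notch stands over the tooth, so that the catch can spring up again and lock the bolt open. Sliding it takes about 3 N; it stays where it is left.
- tin: Bystander on the lid: small plain metal tin, 44 mm across, 40 mm high; origin at its underside.
- weight: Bystander on the lid: brass scale weight with a knob, 38 mm across, 42 mm high; origin at its underside.
- stopper: Bystander on the chest: cork stopper, 40 mm across, 28 mm high; origin at its underside.
- jar_a: Bystander on the table beside the chest: glass jar with red lid, 80 mm across, 110 mm high; origin at its underside.
- jar_b: Bystander on the table beside the chest: smaller glass jar with red lid, 68 mm across, 95 mm high; origin at its underside.
- cup: Bystander on the table beside the chest: white cup, 72 mm across, 60 mm high; origin at its underside.
- scoop: Bystander on the table beyond the chest: wooden spoon, 200 mm long; origin at its underside, x along its length.

How it is judged:
By the outcome, as a careful person would: the job done as asked, in the order asked, and still so for the second after the job is handed in, with the robot touching nothing.
It also fails if it takes over 32 s, if anything falls off the work surface, if the arm or the gripper's body presses on something with over 40 N, if the wrist force passes 120 N, or if a joint passes its speed limit or range.

## Robot

A 6-joint arm with a two-finger parallel gripper is mounted at the origin on the work surface. World frame = base frame: x ahead of the robot, y to its left, z up, the work surface at z = 0. Lengths are in m, angles in rad, forces in N, time in s.
With the tool pointing down it reaches from about 0.3 to 0.85 m from the base axis. Payload 4.2 kg.
Tool frame: the origin (TCP) lies where the fingers leave the gripper's body, on its centre line; the fingertips stand 78 mm ahead of it and the grasp point (between the pads) lies 60 mm ahead of it; z points along the fingers, y is the line along which they close (so a half turn about z gives the same grasp; the last joint's range is limited). The gripper opens to 91 mm and grips with 3 to 60 N. Pads are 32 mm wide; open, the fingers measure 118 mm over their backs; the gripper's body (76 mm by 178 mm) begins 60 mm behind the grasp point.
Start: joints at [1.227, 0.32, 1.565, -0, 1.257, -0.02], TCP at [0.183, 0.545, 0.292] pointing down, gripper open.
Joint ranges: [-3.11, 3.11], [-0.84, 2.01], [0.21, 2.61], [-1.34, 4.49], [0.05, 2.63], [-2.56, 2.56]. Speed limits (rad/s): [2.57, 2.57, 3.14, 3.14, 3.14, 3.14].

## Interface

Orientations are given as a unit quaternion [x, y, z, w].
In Python, from bench import sense, viewer, order gives the robot as it stands.
- The arm moves only by the tool arm_command, never from a script. Its argument "plan" is one flat list of numbers, 7 for each row, row after row: the shift along the tool's x, y, z in cm, then the turn, a rotation vector about the tool's x, y, z in degrees, then the opening, from 0 (shut) to 1 (fully open). In form: [x, y, z, wx, wy, wz, gripper, x, y, z, wx, wy, wz, gripper, ...]. A call has 1 to 10 rows; each row is the pose to reach, as a shift and turn from the pose commanded when the call began, along the tool's axes at that moment; what a row does not reach only later rows make up. A row lasts 1/8 s, in which the tool goes at most 62.5 mm and 10.7 degrees, less where a joint would pass 70% of its speed; a pose out of reach is approached as far as the arm can. A call with a gripper value outside its range is refused whole. The fingers move at their own pace and stop on an object; "squeeze" is the grip in N (left out, the last holds). Time passes only in rows, so rows that repeat a pose let the fingers close. It gives the time, the measured TCP pose, the force, the opening and the grip force at its end, in the units of the state.
- sense(): the state, without advancing time (a new reading comes with each control period).
- viewer.read_camera(name): name is "side" or "top" or "wrist"; returns (picture, depth): 420x560x3 uint8, red, green, blue; 420x560 float32, m along the optical axis (not along the pixel's ray), 0 where there is no reading.
- viewer.get_calibration(name): a dict with "vfov" (degrees; the focal length in pixels is half the picture's height over the tangent of half this angle, whatever the lens; pixels are square), "cx", "cy" (the principal point, pixels), "k1" (the pictures are not rectified: a ray, as slopes to the right and down, at radius r is drawn at 1 + k1 r^2 times it, then the intrinsics apply), "origin" and "attitude" of the camera in the world. Camera axes: x right, y down, z forward; pixel columns grow to the right and rows downward; lengths in m; the calibration is good to about 2 mm. A picture is of the moment at which its call begins: read the wrist's pose just before it. get_calibration takes no time and is no camera call; for the wrist camera it gives the pose at the moment of the call.
- order.sign_off(): hands the job in; it is judged then, once.
The state is a dict: "clock": time; "qpos": joint angles; "qd": joint speeds; "tau": joint torques, N m; "position": TCP position; "orientation": TCP orientation; "force": force on the tool from outside, world axes, zero at the start; "wrist_torque": the same for the moment, N m; "gripper_width": opening from 0.0 (shut) to 1.0 (fully open); "grip_force": force on a finger pad.
Only numpy, scipy, OpenCV 4.12 (cv2) and the standard library are available. Lean on these libraries where they do the work, as an engineer would, in place of code of your own. Each camera call takes 0.05 s, during which the arm holds its last target. There are 200 camera calls.

## Working session

There is one attempt and no reset: what is moved stays moved. The work goes in short steps, Python scripts to look and compute and a tool call to move; the robot and the scene stay as the last step left them, time stands still between calls to the robot, and variables do not carry over. Pictures are saved under pics/ and viewed, at most 10 in all, crops included, and the job is handed in when it is done.

Besides the shell and the picture viewer there is one more tool, called after "Request:" as name(argument=value, ...) on one line, values as JSON. arm_command: Moves the arm, as the interface text tells. Its arguments: {"type":"object","properties":{"plan":{"type":"array"},"squeeze":{"type":"number"}},"required":["plan"]}

```bash
ls; mkdir -p pics
cat > h.py <<'E'
import numpy as np, cv2
from bench import sense, viewer, order
def K(c):
    f=210/np.tan(np.radians(c['vfov'])/2); return np.array([[f,0,c['cx']],[0,f,c['cy']],[0,0,1.]])
def R(c):
    a=np.array(c['attitude'],float)
    from scipy.spatial.transform import Rotation as Ro
    return a if a.shape==(3,3) else Ro.from_quat(a).as_matrix()
def rays(c,uv):
    # drawn = s*(1+k1 r^2): same as OpenCV radial k1
    p=cv2.undistortPointsIter(np.array(uv,float).reshape(-1,1,2),K(c),np.array([c['k1'],0,0,0,0.]),None,None,(3,100,1e-10)).reshape(-1,2)
    return np.c_[p,np.ones(len(p))]@R(c).T
def plane(c,uv,z):
    d=rays(c,uv);o=np.array(c['origin']);return o+d*((z-o[2])/d[:,2])[:,None]
def depthpts(c,uv,D):
    d=rays(c,uv);return np.array(c['origin'])+d*np.array([D[int(v),int(u)] for u,v in uv])[:,None]
E
python3 - <<'E'
from h import *
s=sense();print({k:np.round(v,3) for k,v in s.items()})
ims=[]
for n in('side','top'):
    c=viewer.get_calibration(n);p,d=viewer.read_camera(n);print(n,c)
    cv2.imwrite(f'pics/{n}0.png',p[...,::-1]);np.save(f'{n}0.npy',d)
E
```

```text
pics
{'clock': np.float64(0.0), 'qpos': array([ 1.227,  0.32 ,  1.566,  0.   ,  1.257, -0.02 ]), 'qd': array([ 0.   ,  0.001,  0.   ,  0.   , -0.   ,  0.002]), 'tau': array([ 3.0000e-03, -4.1247e+01, -2.3198e+01,  7.3000e-02,  4.6000e-02,
       -0.0000e+00]), 'position': array([0.183, 0.545, 0.291]), 'orientation': array([ 0.161,  0.987, -0.001, -0.   ]), 'force': array([-0.005, -0.772, -1.078]), 'wrist_torque': array([-0.007, -0.058,  0.   ]), 'grip_force': np.float64(0.0), 'gripper_width': np.float64(0.999)}
side {'vfov': 57.023524222034155, 'cx': 290.07863108178293, 'cy': 205.46870478463052, 'k1': 0.011021959456912606, 'origin': array([0.3489999 , 0.82716647, 0.57142678]), 'attitude': array([-0.12283531,  0.85540514, -0.49713707,  0.07777064])}
top {'vfov': 52.07204575954515, 'cx': 275.9166686560693, 'cy': 214.7097985364528, 'k1': -0.03487677534233844, 'origin': array([0.47545415, 0.08720067, 1.10046772]), 'attitude': array([ 0.70727134, -0.70508338,  0.04654575, -0.02140495])}
```

View pics/top0.png

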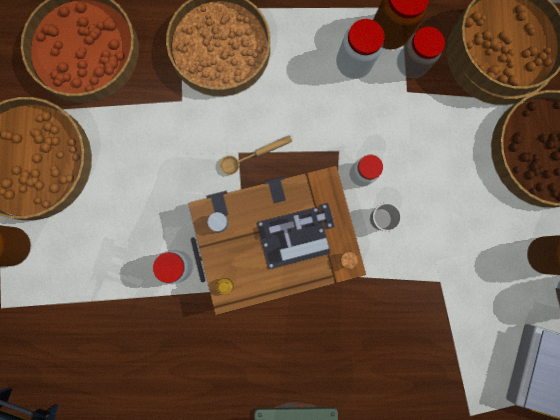

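View pics/side0.png

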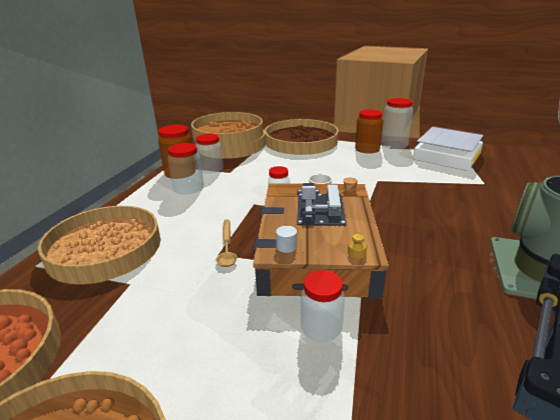

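The top view shows the plate at about (296,238), with the pale press bar at (304,250), the tab at about (285,236) and the keeper on the right at about (328,216). So plate +y points left and slightly down, and plate +x points up. The side view agrees with this. Next I measure.

```bash
cat > m.py <<'E'
from h import *
c=viewer.get_calibration('top');p=cv2.imread('pics/top0.png');d=np.load('top0.npy')
roi=p[190:285,240:350]
hsv=cv2.cvtColor(roi,cv2.COLOR_BGR2HSV)
def rect(m,z,name):
    cs,_=cv2.findContours(m,cv2.RETR_EXTERNAL,cv2.CHAIN_APPROX_NONE);k=max(cs,key=cv2.contourArea).reshape(-1,2)+[240,190]
    w=plane(c,k,z)[:,:2].astype(np.float32)*1000;r=cv2.minAreaRect(w);print(name,np.round(r[0],1),np.round(r[1],1),round(r[2],1),'px',k.mean(0));return k
bar=((hsv[...,1]<60)&(hsv[...,2]>170)).astype(np.uint8)*255
pl=((hsv[...,1]<110)&((roi.max(2)<90)|(hsv[...,1]<60))).astype(np.uint8)*255
pl=cv2.morphologyEx(pl,cv2.MORPH_OPEN,np.ones((3,3),np.uint8)); pl=cv2.morphologyEx(pl,cv2.MORPH_CLOSE,np.ones((7,7),np.uint8))
k=rect(bar,.124,'bar'); rect(pl,.092,'plate')
m=k.mean(0);print('bar by depth',depthpts(c,[m],d))
from scipy.spatial.transform import Rotation as Ro
print(Ro.from_quat(sense()['orientation']).as_matrix().round(3))
cv2.imwrite('pics/crop.png',np.hstack([cv2.resize(roi,None,fx=3.5,fy=3.5,interpolation=2),cv2.resize(cv2.merge([pl,bar,pl]),None,fx=3.5,fy=3.5)]))
E
python3 m.py
```

```text
bar [506.3  -8.3] [ 51.6 105.8] 14.0 px [300.82945736 247.25581395]
plate [524.1  -1.1] [117.1 177. ] 14.6 px [296.60944206 235.32618026]
bar by depth [[ 0.4956318  -0.00399763  0.1267724 ]]
[[-0.948  0.318 -0.   ]
 [ 0.318  0.948 -0.001]
 [-0.    -0.002 -1.   ]]
```

View pics/crop.png

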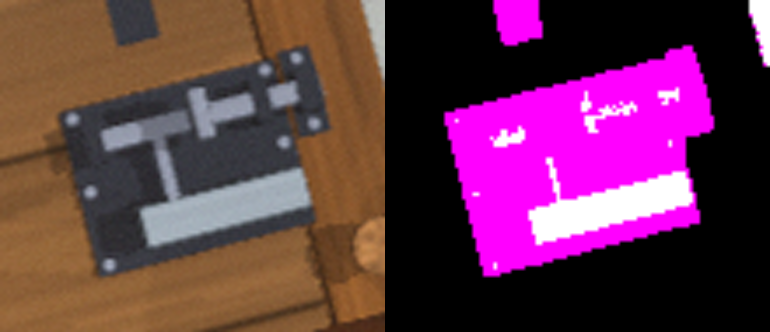

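```bash
cat >> m.py <<'E'
print('---')
b=cv2.morphologyEx(bar,cv2.MORPH_OPEN,np.ones((5,5),np.uint8));rect(b,.124,'bar2')
t=plane(c,[(298,222.5)],.146)[0];print('tab',t*1000)
a=np.radians(14.2);X=np.array([np.cos(a),np.sin(a)]);Y=np.array([-X[1],X[0]])
print('origin from tab',t[:2]*1000-30*X+9*Y)
E
python3 m.py|sed 1,/---/d
```

```text
bar2 [492.7 -11.7] [ 23.6 105.8] 14.0 px [304.00980392 248.80392157]
tab [550.35673959   3.91760986 146.        ]
origin from tab [519.06561262   5.28339643]
```

Request:
arm_command(plan=[-51,-43.6,1,0,0,57.3,0.533,-51,-43.6,1,0,0,57.3,0.533,-51,-43.6,1,0,0,57.3,0.533,-51,-43.6,1,0,0,57.3,0.533,-51,-43.6,1,0,0,57.3,0.533,-51,-43.6,1,0,0,57.3,0.533,-51,-43.6,1,0,0,57.3,0.533,-51,-43.6,1,0,0,57.3,0.533,-51,-43.6,1,0,0,57.3,0.533,-51,-43.6,1,0,0,57.3,0.533])

```text
clock: 1.35
position: [0.5047, 0.0071, 0.2827]
orientation: [0.615, 0.789, 0.0, -0.0]
force: [0.1, 1.4, -0.5]
gripper_width: 0.531
grip_force: 0.0
```

Request:
arm_command(plan=[0,0,0,0,0,0,0.533,0,0,0,0,0,0,0.533])

```text
clock: 1.6
position: [0.5035, 0.0092, 0.2824]
orientation: [0.615, 0.789, -0.0, -0.001]
force: [0.0, 0.3, -1.1]
gripper_width: 0.531
grip_force: 0.0
```

```bash
cat > w.py <<'E'
from h import *
import sys
from scipy.spatial.transform import Rotation as Ro
s=sense();M=Ro.from_quat(s['orientation']).as_matrix();P=np.array(s['position'])
a=np.radians(14.2);X=np.array([np.cos(a),np.sin(a),0]);Y=np.array([-X[1],X[0],0]);O=np.array([.520,.0055,.09])
def toplate(q): d=q-O;return np.round([d@X*1e3,d@Y*1e3,d[2]*1e3],1)
print('clock',s['clock'],'F',np.round(s['force'],1),'TCP plate',toplate(P),'tip plate',toplate(P+M[:,2]*.078))
for sg in(1,-1): print('finger',sg,toplate(P+M@[0,sg*(s['gripper_width']*.0455+.00675),.078]))
if len(sys.argv)>1:
    n=sys.argv[1];c=viewer.get_calibration('wrist');p,d=viewer.read_camera('wrist');cv2.imwrite(f'pics/{n}.png',p[...,::-1]);np.save(n+'.npy',d)
    import pickle;pickle.dump(c,open(n+'.pkl','wb'))
E
python3 w.py w1
```

```text
clock 1.6 F [ 0.   0.3 -1.1] TCP plate [-15.1   7.6 192.4] tip plate [-15.2   7.7 114.4]
finger 1 [ 15.7   7.7 114.4]
finger -1 [-46.1   7.8 114.4]
```

View pics/w1.png

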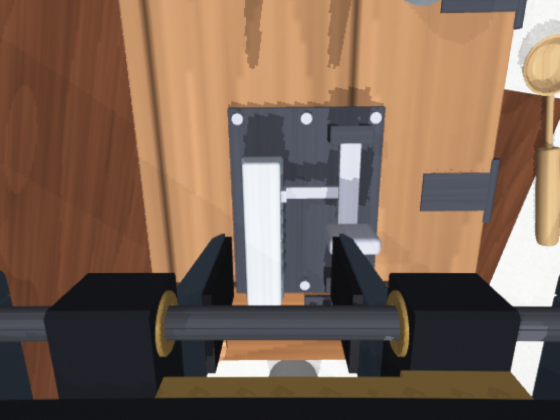

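The wrist view shows the bar at columns 244–283, with its far end at row 158, and the tab at about (355,240). The plate's far corners are (229,107) and (383,107). Now I turn these into plate coordinates.

Run:
```python
from w import *
import pickle
c=pickle.load(open('w1.pkl','rb'));p=cv2.imread('pics/w1.png');d=np.load('w1.npy')
print('cam',toplate(c['origin']))
for n,uv,z in[('plate cornL',(229,107),.093),('plate cornR',(383,107),.093),('bar endL',(244,159),.124),('bar endR',(283,159),.124),('barL',(247,290),.124),('barR',(283,290),.124),('plate L low',(235,293),.093)]:
    print(n,toplate(plane(c,[uv],z)[0]),'depth',toplate(depthpts(c,[uv],d)[0]))
for u in(340,355,370):
  for v in range(216,262,4): print(u,v,p[v,u],toplate(depthpts(c,[(u,v)],d)[0]))
```

```text
clock 1.65 F [-0.6  0.1  0.4] TCP plate [-15.1   8.2 192.6] tip plate [-15.2   8.3 114.6]
finger 1 [ 15.8   8.3 114.6]
finger -1 [-46.2   8.3 114.6]
cam [-14.2  89.4 284.6]
plate cornL [-52.6  81.6   3. ] depth [-52.6  81.6   3.2]
plate cornR [58.5 81.3  3. ] depth [58.5 81.3  2.8]
bar endL [-39.8  49.   34. ] depth [-41.3  46.6  19.6]
bar endR [-13.7  48.9  34. ] depth [-13.6  44.1   4.1]
barL [-40.6 -48.8  34. ] depth [-40.8 -49.9  32. ]
barR [-13.8 -48.9  34. ] depth [-13.8 -57.3  18.7]
plate L low [-53.9 -68.7   3. ] depth [-54.4 -70.5  -0.3]
340 216 [191 175 171] [28.1  4.8 21.5]
340 220 [190 174 171] [28.4  1.4 20.7]
340 224 [129 116 114] [27.8 -0.2 25.1]
340 228 [114 104 101] [26.5 -0.1 34. ]
340 232 [114 104 102] [25.4 -0.3 41.6]
340 236 [55 45 38] [ 13.3  25.2 116.3]
340 240 [35 29 26] [ 13.   24.2 118.8]
340 244 [20 18 18] [ 12.4  23.6 122.5]
340 248 [18 16 16] [ 11.7  23.9 127.7]
340 252 [21 18 18] [ 10.9  24.1 132.9]
340 256 [19 16 16] [ 10.3  24.  136.8]
340 260 [16 14 15] [  9.7  24.  140.9]
355 216 [190 175 171] [39.2  4.6 21.2]
355 220 [191 175 171] [39.1  2.  22.5]
3
[... 156 characters left out ...]
55 240 [194 177 174] [33.2 -1.  54.9]
355 244 [76 65 58] [ 18.5  25.4 126.8]
355 248 [58 48 40] [ 17.6  25.5 131.6]
355 252 [58 48 40] [ 16.7  25.5 136.1]
355 256 [57 47 39] [ 16.1  25.3 139.7]
355 260 [58 47 39] [ 15.4  25.2 143.6]
370 216 [100  88  84] [54.5 -1.1  3.4]
370 220 [100  88  84] [54.6 -4.2  3.9]
370 224 [103  91  88] [55.  -7.9  3. ]
370 228 [113 103 100] [47.9 -0.5 33. ]
370 232 [121 109 108] [45.5  0.3 43.2]
370 236 [126 114 112] [44.1 -0.1 49.8]
370 240 [195 180 176] [42.7 -0.5 56.1]
370 244 [239 229 227] [43.2 -3.8 54.9]
370 248 [241 232 230] [43.1 -6.2 55.8]
370 252 [241 231 229] [43.3 -9.1 55.8]
370 256 [96 83 80] [ 56.6 -35.    3.7]
370 260 [95 82 78] [ 56.9 -38.6   3.5]
```

Request:
arm_command(plan=[-4.4,1.4,0,-3,0,0,0.533,-4.4,1.4,3.5,-3,0,0,0.533,-4.4,1.4,3.5,-3,0,0,0.533,-4.4,1.4,3.5,-3,0,0,0.533])

```text
clock: 2.15
position: [0.5284, -0.029, 0.2489]
orientation: [0.614, 0.789, 0.021, 0.016]
force: [-0.2, 0.4, 0.2]
gripper_width: 0.53
grip_force: 0.0
```

```bash
sed -i 's/\[.520,.0055,.09\]/[.5229,.0104,.09]/' w.py; python3 w.py w2
```

```text
clock 2.15 F [-0.2  0.4  0.2] TCP plate [ -4.3 -39.6 158.9] tip plate [ -0.1 -39.6  81. ]
finger 1 [ 30.7 -39.5  82.6]
finger -1 [-31.  -39.6  79.3]
```

View pics/w2.png

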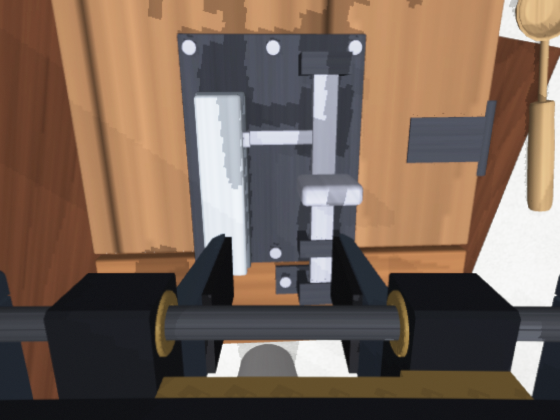

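The tab top now covers columns 299–361 and rows 182–204. The bar runs over columns 196–246 and rows 93–275. Both fingers are on the −y side of the tab.

Run:
```python
from w import *
import pickle
c=pickle.load(open('w2.pkl','rb'));d=np.load('w2.npy')
for n,uv,z in[('tab -y edge',(330,204),.146),('tab L',(301,195),.146),('tab R',(361,195),.146),('bar endL',(196,95),.124),('bar endR',(243,95),.124),('bar lowR',(246,275),.124),('keeper',(316,285),.11)]:
    print(n,toplate(plane(c,[uv],z)[0]),'depth',toplate(depthpts(c,[uv],d)[0]))
```

```text
clock 2.2 F [ 0.6 -0.2  0.4] TCP plate [ -4.1 -39.8 159.2] tip plate [  0.2 -39.8  81.4]
finger 1 [ 31.  -39.8  83. ]
finger -1 [-30.7 -39.9  79.7]
tab -y edge [ 28.1 -14.2  56. ] depth [ 28.1 -14.3  55.7]
tab L [12.2 -9.  56. ] depth [12.5 -9.6 53.4]
tab R [44.8 -9.4 56. ] depth [45.2 -9.8 54.7]
bar endL [-43.8  42.3  34. ] depth [-44.2  42.3  31.7]
bar endR [-18.3  42.4  34. ] depth [-19.   42.4  18.7]
bar lowR [-19.6 -66.6  34. ] depth [-21.4 -84.5  -1.6]
keeper [ 27.3 -82.4  20. ] depth [ 26.7 -80.4  23.9]
```

Request:
arm_command(plan=[0,-0.3,2.5,0,0,0,0.533,0,-0.3,4.2,0,0,0,0.533,0,-0.3,4.7,0,0,0,0.533,0,-0.3,5.1,0,0,0,0.533,0,-0.3,5.3,0,0,0,0.533,0,-0.3,5.3,0,0,0,0.533])

```text
clock: 2.95
position: [0.5278, -0.0299, 0.1958]
orientation: [0.615, 0.788, 0.021, 0.016]
force: [-3.8, 1.6, 6.2]
gripper_width: 0.53
grip_force: 3.3
```

```bash
python3 w.py
```

```text
clock 2.95 F [-3.8  1.6  6.2] TCP plate [ -5.1 -40.3 105.8] tip plate [ -1.  -40.2  27.9]
finger 1 [ 29.8 -40.3  29.5]
finger -1 [-31.9 -40.2  26.3]
```

Request:
arm_command(plan=[0,0,0.1,0,0,0,0.533,0.5,0,0.1,0,0,0,0.533,1,0,0.1,0,0,0,0.533,1.4,0,0.1,0,0,0,0.533,1.8,0,0.1,0,0,0,0.533,2,0,0.1,0,0,0,0.533])

```text
clock: 3.7
position: [0.5257, -0.013, 0.1961]
orientation: [0.613, 0.789, 0.021, 0.021]
force: [0.3, -7.3, 7.6]
gripper_width: 0.534
grip_force: 4.8
```

```bash
python3 w.py w3
```

```text
clock 3.7 F [ 0.3 -7.3  7.6] TCP plate [ -3.1 -23.4 106.1] tip plate [  1.5 -23.9  28.2]
finger 1 [ 32.5 -23.9  30. ]
finger -1 [-29.5 -24.   26.4]
```

View pics/w3.png

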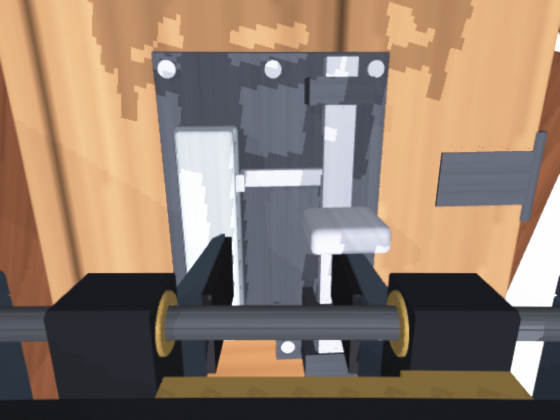

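The tab has moved about 7 mm and the bolt end now shows beyond the housing, so the catch is clear. I keep pushing.

Request:
arm_command(plan=[0.5,0,0,0,0,0,0.533,1,0,0,0,0,0,0.533,1.5,0,0,0,0,0,0.533,2,0,0,0,0,0,0.533,2.4,0,0,0,0,0,0.533,2.7,0,0,0,0,0,0.533,2.9,0,0,0,0,0,0.533,2.9,0,0,0,0,0,0.533])

```text
clock: 4.75
position: [0.5186, 0.015, 0.1961]
orientation: [0.614, 0.789, 0.021, 0.021]
force: [0.2, -9.0, 7.7]
gripper_width: 0.538
grip_force: 5.8
```

```bash
python3 w.py
```

```text
clock 4.75 F [ 0.2 -9.   7.7] TCP plate [ -3.    5.5 106.1] tip plate [ 1.5  4.9 28.2]
finger 1 [32.7  5.  30. ]
finger -1 [-29.6   4.9  26.4]
```

Request:
arm_command(plan=[0.15,0,0,0,0,0,0.533,0.3,0,0,0,0,0,0.533,0.3,0,0,0,0,0,0.533])

```text
clock: 5.12
position: [0.5185, 0.0155, 0.1962]
orientation: [0.613, 0.789, 0.019, 0.023]
force: [1.5, -19.3, 6.0]
gripper_width: 0.534
grip_force: 10.1
```

```bash
python3 w.py
```

```text
clock 5.125 F [  1.5 -19.3   6. ] TCP plate [ -3.    6.  106.2] tip plate [ 1.5  5.1 28.3]
finger 1 [32.5  5.1 30.1]
finger -1 [-29.5   5.   26.5]
```

The 3 mm command gave only 0.5 mm of motion and the force doubled, so the bolt is at its stop. I ease off, lift and look.

Request:
arm_command(plan=[-0.3,0,0,0,0,0,0.533,-0.4,0,0,0,0,0,0.533,-0.4,0,-0.8,0,0,0,0.533,-0.4,0,-2,0,0,0,0.533,-0.4,0,-5,0,0,0,0.533,-0.4,0,-9,0,0,0,0.533,-4.4,0,-9,0,0,0,0.533,-4.4,0,-9,0,0,0,0.533])

```text
clock: 6.12
position: [0.5228, -0.0252, 0.2846]
orientation: [0.615, 0.788, 0.021, 0.018]
force: [0.5, 1.0, -1.1]
gripper_width: 0.53
grip_force: 0.0
```

```bash
python3 w.py w4
python3 - <<'E'
from h import *
p,_=viewer.read_camera('top');a=cv2.imread('pics/top0.png')[190:285,180:400];b=p[190:285,180:400,::-1]
cv2.imwrite('pics/top1.png',cv2.resize(np.vstack([a,b]),None,fx=3,fy=3))
E
```

```text
clock 6.125 F [ 0.5  1.  -1.1] TCP plate [ -8.8 -34.4 194.6] tip plate [ -4.5 -34.6 116.7]
finger 1 [ 26.3 -34.7 118.4]
finger -1 [-35.3 -34.5 115. ]
```

View pics/w4.png

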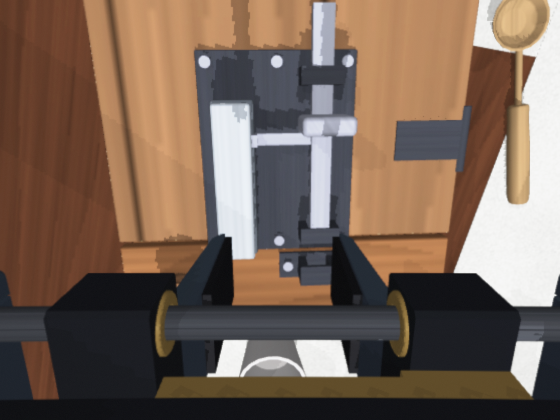

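The tab top now covers columns 302–356 and rows 116–135, well up the plate. The bolt end is out of the keeper and sticks out past the plate's far edge. Next I check the tab travel and the bar height.

Run:
```python
from w import *
import pickle
c=pickle.load(open('w4.pkl','rb'));d=np.load('w4.npy')
for n,uv,z in[('tab -y edge',(330,135),.146),('tab L',(303,126),.146),('tab R',(356,126),.146),('bar endR',(250,102),.124)]:
    print(n,toplate(plane(c,[uv],z)[0]))
def med(uvs): return np.median([toplate(depthpts(c,[q],d)[0])[2] for q in uvs])
print('bar z',med([(u,v) for u in(225,232,240) for v in range(120,230,8)]),'tab z',med([(u,128) for u in range(310,350,4)]))
c=pickle.load(open('w2.pkl','rb'));d=np.load('w2.npy')
print('before bar z',med([(u,v) for u in(210,220,230) for v in range(110,240,8)]),'tab z',med([(u,195) for u in range(310,350,4)]))
```

```text
clock 6.225 F [ 0.1 -0.4 -1.3] TCP plate [ -9.4 -32.7 193.7] tip plate [ -5.3 -32.7 115.8]
finger 1 [ 25.6 -32.8 117.4]
finger -1 [-36.2 -32.6 114.2]
tab -y edge [29.2 23.9 56. ]
tab L [12.6 29.4 56. ]
tab R [44.9 29.1 56. ]
bar endR [-19.4  43.1  34. ]
bar z 33.3 tab z 55.85
before bar z 33.5 tab z 55.4
```

View pics/top1.png

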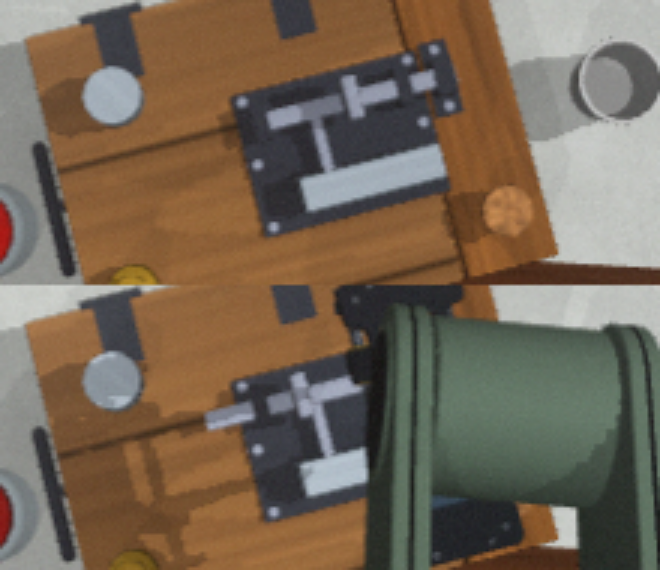

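The tab moved about 38–39 mm by camera, to a felt hard stop. The bar is back at 33.3 mm (33.5 mm before), and the gripper is clear of everything. I hand it in.

```bash
python3 -c "from bench import order;print(order.sign_off())"
```

```text
the job is handed in; nothing more can be done
None
```

The bolt is pushed open to its stop (about 38–39 mm of the 40 mm by camera), the catch has sprung back up to lock it, and the job is handed in after about 6 s; I saw nothing else moved, though the arm hid part of the last overhead view.

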